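# Load a lab balance and hold its recessed calibration key

## Robot

A 6-joint arm with a two-finger parallel gripper is mounted at the origin on the work surface. World frame = base frame: x ahead of the robot, y to its left, z up, the work surface at z = 0. Lengths are in m, angles in degrees, forces in N, time in s.
With the tool pointing down it reaches from about 0.4 to 0.825 m from the base axis. Payload 7 kg.
Tool frame: the origin (TCP) lies midway between the tips of the shut fingers; the grasp point (between the pads) lies 19 mm behind it (ctrl.hold_point_z is the distance from the TCP to the grasp point, in m); z points along the fingers, y is the line along which they close (so a half turn about z gives the same grasp; the last joint's range is limited). The gripper opens to 88 mm and grips with 3 to 60 N. Pads are 19 mm wide; open, the fingers measure 130 mm over their backs; the gripper's body (78 mm by 193 mm) begins 47 mm behind the grasp point.
Start: joints at [83.715, 20.546, 0.682, 0, -70.136, -16.507], TCP at [0.261, 0.622, 0.227] pointing down, gripper open.
Joint ranges: [-176.03, 176.03], [-82.01, 121.73], [-58.28, 71.71], [-173.87, 95.51], [-174.79, -0.11], [-173.66, 173.66]. Speed limits (degrees/s): [136.94, 136.94, 172.46, 180, 180, 180].

## Interface

Orientations are given as [roll, pitch, yaw] about the fixed x, y, z axes, in that order (R = Rz(yaw) Ry(pitch) Rx(roll)).
In Python, from plant import ctrl gives the robot as it stands.
- The arm moves only by the tool apply_moves, never from a script. Its argument "deltas" is a list of rows, each an object with "fingers": the finger opening in mm, from 0 to 87.6; "delta_pos": the shift along the tool's x, y, z in mm, a list of three; "angular": the turn, a rotation vector about the tool's x, y, z in degrees, a list of three. A call has 1 to 10 rows; each row is the pose to reach, as a shift and turn from the pose commanded when the call began, along the tool's axes at that moment; what a row does not reach only later rows make up. A row lasts 1/10 s, in which the tool goes at most 50 mm and 8.59 degrees, less where a joint would pass 70% of its speed; a pose out of reach is approached as far as the arm can. A call with a gripper value outside its range is refused whole. The fingers move at their own pace and stop on an object; the grip force is fixed at half the most. Time passes only in rows, so rows that repeat a pose let the fingers close. It gives the time, the measured TCP pose, the force, the opening and the grip force at its end, in the units of the state.
- ctrl.get_obs(): the state, without advancing time (a new reading comes with each control period).
- ctrl.snapshot(name): name is "side" or "top" or "wrist"; returns the picture (480x640x3 uint8, red, green, blue); there is no depth.
- ctrl.camera_params(name): a dict with "fx", "fy", "cx", "cy" (pixels), "cam_to_world" (4x4, takes a point from camera to world coordinates); the wrist camera has in their place "mount" (4x4, takes a point from camera to tool coordinates, whose origin is the TCP and whose axes are the flange's). Camera axes: x right, y up, looking along -z (the intrinsics and any distortion apply to the point x, -y, -z); pixel columns grow to the right and rows downward; lengths in m; the calibration is good to about 2 mm. A picture is of the moment at which its call begins: read the wrist's pose just before it. camera_params takes no time and is no camera call.
- ctrl.close_job(): hands the job in; it is judged then, once.
The state is a dict: "clock": time; "joint_pos": joint angles; "qvel": joint speeds; "tau": joint torques, N m; "tool_pos": TCP position; "orientation": TCP orientation; "force": force on the tool from outside, world axes, zero at the start; "moment": the same for the moment, N m; "opening": finger opening in m; "gripper_force": force on a finger pad.
Only numpy, scipy, OpenCV 4.12 (cv2) and the standard library are available. Lean on these libraries where they do the work, as an engineer would, in place of code of your own. Each camera call takes 0.05 s, during which the arm holds its last target. There are 200 camera calls.

## Task

Calibrate the balance with 300 g: set the largest steel disc weight flat in the middle of the round pan and the middle-sized one centred on top of it, setting each down gently rather than dropping it, and leave the smallest on its mat. Then take the stylus standing in the white tube rack, reach its thin end down through the small round opening in the balance's deck and press the recessed calibration key right down, without forcing it. Finish while still holding the key down with the stylus in the gripper, and leave everything else on the bench where it is.

Things in the scene. Friction and masses are not known exactly. Their poses are not given: they have to be found in the camera images.
- weight_200: the largest of three plain steel disc weights: 200 g, 50 mm diameter, 13 mm high, lying flat on the rubber mat; origin at the centre of its underside, z up
- weight_100: the middle-sized steel disc weight: 100 g, 40 mm diameter, 10 mm high, flat on the mat; origin at the centre of its underside, z up
- weight_50: the smallest steel disc weight: 50 g, 32 mm diameter, 8 mm high, flat on the mat; not needed, stays there; origin at the centre of its underside
- weight_mat: grey rubber mat fixed to the bench, 110 (its x) x 240 (its y) x 3 mm; the three weights lie in a row along its y axis about 76 mm apart, in any order; origin at the centre of its underside
- balance: precision balance fixed to the bench, 250 mm deep (its x, which points away from the operator) x 180 mm wide (its y, to the operator's left); flat white deck 75 mm above the bench, with a sloped grey control panel with display and keys at its -x end; origin at the centre of its underside
- pan: round steel weighing pan of the balance, 120 mm diameter, 3 mm thick, rigid; origin at the centre of its underside
- pan_center (a point): centre of the pan's upper face, 85 mm above the bench and 45 mm towards +x of the balance's centre
- cal_hole (a point): centre of the calibration opening, at deck height (75 mm above the bench): a vertical round hole of 16 mm diameter with a dark steel bezel, in the deck's front left corner (42 mm to -x and 62 mm to +y of the balance's centre); the round thing in the front right corner is only the bubble level
- cal_key (a joint): travel of the recessed calibration key in m: 0 up, 0.005 fully down on its stop; sprung, moves straight down, 2 N starts it and 5 N holds it fully down; it springs up when released
- key_top (a point): centre of the key's flat top (14 mm diameter), under the opening: 12 mm below the deck when up, 17 mm below when fully down
- stylus: aluminium stylus, 135 mm long, 40 g, upright in the rack, thin end down, tip 6 mm above the bench. Thin end 6 mm diameter for 25 mm, taper, then a round handle of 12 mm diameter from 28 mm up to the top, with a collar of 24 mm diameter, 44 to 49 mm from the tip, that rests on the rack; grip above it. Lift straight up 50 mm or more to leave the rack. Origin at the tip, z along it upward
- stylus_tip (a point): centre of the stylus's thin lower end
- tube_rack: white tube rack fixed to the bench, 80 (its x) x 120 (its y) x 50 mm high; the stylus stands loosely in a 17 mm hole 20 mm to -x of its centre, with a few capped tubes rising 8 mm above the rack, none nearer to the stylus than 40 mm; origin at the centre of its underside
- dishes: stack of closed culture dishes, 90 mm diameter, 60 mm high; stays; origin at the centre of its underside
- tip_box: pipette tip box 122 x 84 x 73 mm; stays; origin at the centre of its underside
- marker: marker pen lying on the bench, 132 mm long, 17 mm thick over its clip; stays; origin at the middle of its underside, x along it
- bottle: clear reagent bottle with a blue cap, 72 mm diameter, 170 mm high; stays; origin at the centre of its underside
- beaker: clear plastic beaker with blue inoculating loops, 96 mm diameter, 130 mm high (215 mm with the loops); stays; origin at the centre of its underside
Mind the look-alikes: they are no part of the job. Leave any purple look-alike of the weight_100 alone. Leave any red look-alike of the stylus alone.

How it is judged (in metres and radians):
On the way, in this order (a step that is already met when the one before it is completed fails the run):
1. the largest weight lies flat in the middle of the pan, let go (horizontal distance between weight_200 and pan_center below 0.015 m and z of weight_200 in the frame of pan_center between -0.003 and 0.003 m and angle between weight_200's own z axis and vertical below 0.06 rad and contact force between the fingers and weight_200 below 0.1 N and linear speed of weight_200 below 0.02 m/s), for 0.2 s.
2. the middle-sized weight lies flat and centred on the largest, let go, both on the pan (all of step 1 and horizontal distance between weight_100 and weight_200 below 0.01 m and z of weight_100 in the frame of weight_200 between 0.01 and 0.016 m and angle between weight_100's own z axis and vertical below 0.06 rad and contact force between the fingers and weight_100 below 0.1 N and linear speed of weight_100 below 0.02 m/s), for 0.2 s.
3. the stylus holds the recessed calibration key down (value of joint cal_key above 0.0035 m and contact force between stylus and cal_key above 1 N), for 0.3 s.
At the end, for the whole second after the job is handed in: Largest weight flat on the pan within 15 mm of its centre, middle one flat on it within 10 mm, both at rest, free of the fingers and borne by the pan alone; the gripped stylus reaches over 12 mm into the opening and holds the key down over 3.5 mm of its 5 with over 1 N (all of step 2 and all of step 3 and contact force between weight_200 and pan between 2 and 4.5 N and contact force between the fingers and stylus above 2 N and z of stylus_tip in the frame of cal_hole below -0.012 m and horizontal distance between stylus_tip and cal_hole below 0.007 m); the arm keeps its last pose, push and grip.
It fails at once if weight_200 let fall: it moves faster than 0.4 m/s with no finger on it (linear speed of weight_200 above 0.4 m/s and contact force between the fingers and weight_200 below 0.1 N).
It fails at once if weight_100 let fall: it moves faster than 0.4 m/s with no finger on it (linear speed of weight_100 above 0.4 m/s and contact force between the fingers and weight_100 below 0.1 N).
It fails at once if the key is forced: the stylus presses it with more than 30 N (contact force between stylus and cal_key above 30 N).
It fails at once if another thing on the bench is moved: the smallest weight by more than 20 mm, or the dishes, tip box, marker, clear bottle or the beaker by more than 30 mm (distance of weight_50 from where it was at the start of the episode above 0.02 m or distance of any of dishes, tip_box, marker, bottle, beaker from where it was at the start of the episode above 0.03 m).
It also fails if it takes over 61 s, if anything falls off the work surface, if the arm or the gripper's body presses on something with over 40 N, if the wrist force passes 120 N, or if a joint passes its speed limit or range.

## Working session

There is one attempt and no reset: what is moved stays moved. The work goes in short steps, Python scripts to look and compute and a tool call to move; the robot and the scene stay as the last step left them, time stands still between calls to the robot, and variables do not carry over. Pictures are saved under pics/ and viewed, at most 10 in all, crops included, and the job is handed in when it is done.

Besides the shell and the picture viewer there is one more tool, called as name([rows], argument=value, ...), one row to a line, values as JSON. apply_moves: Moves the arm, as the interface text tells. Its arguments: {"type":"object","properties":{"deltas":{"type":"array"}},"required":["deltas"]}

```bash
mkdir -p pics; ls; cat > h.py <<'E'
import numpy as np,cv2
from scipy.spatial.transform import Rotation as R
from plant import ctrl
def tool():
    o=ctrl.get_obs();T=np.eye(4);T[:3,:3]=R.from_euler('xyz',o['orientation'],degrees=True).as_matrix();T[:3,3]=o['tool_pos'];return T
def cam(n):
    p=ctrl.camera_params(n)
    return p,(tool()@np.array(p['mount']) if n=='wrist' else np.array(p['cam_to_world']))
def ray(p,M,u,v):
    K=np.array([[p['fx'],0,p['cx']],[0,p['fy'],p['cy']],[0,0,1.]])
    d=np.array(p.get('distortion',p.get('dist',np.zeros(5))),float)
    x,y=cv2.undistortPoints(np.array([[[u,v]]],float),K,d)[0,0]
    return M[:3,3],M[:3,:3]@np.array([x,-y,-1])
def onplane(p,M,u,v,z):
    c,d=ray(p,M,u,v);return c+d*(z-c[2])/d[2]
def save(n,f):
    pm=cam(n);im=np.array(ctrl.snapshot(n));cv2.imwrite('pics/'+f,im[:,:,::-1]);return pm,im
E
python3 - <<'E'
from h import *
for n in ('top','side','wrist'):
    (p,M),im=save(n,n+'0.png');print(n,{k:(v if k!='cam_to_world' else 0) for k,v in p.items()},M.round(3).tolist())
print(ctrl.get_obs())
E
```

```text
pics
top {'fx': 465.69273489218966, 'fy': 465.69273489218966, 'cx': 321.5106809830397, 'cy': 247.19291429445997, 'cam_to_world': 0} [[-0.021, 0.983, -0.181, 0.403], [-1.0, -0.019, 0.012, -0.025], [0.009, 0.182, 0.983, 1.006], [0.0, 0.0, 0.0, 1.0]]
side {'fx': 610.9224669063622, 'fy': 610.9224669063622, 'cx': 330.9868116943146, 'cy': 227.4441099328909, 'cam_to_world': 0} [[0.866, 0.255, -0.431, 0.032], [-0.5, 0.435, -0.749, -0.933], [-0.004, 0.864, 0.504, 0.7], [0.0, 0.0, 0.0, 1.0]]
wrist {'fx': 407.4079543466802, 'fy': 407.4079543466802, 'cx': 318.90272291186557, 'cy': 241.4458666649501, 'mount': array([[-4.63006213e-04,  9.56985231e-01,  2.90136268e-01,
         7.69968643e-02],
       [ 9.99999873e-01,  5.01168474e-04, -5.72306042e-05,
        -1.22420693e-03],
       [-2.00175994e-04,  2.90136205e-01, -9.56985341e-01,
        -1.59329864e-01],
       [ 0.00000000e+00,  0.00000000e+00,  0.00000000e+00,
         1.00000000e+00]])} [[-0.388, 0.882, 0.268, 0.333], [-0.922, -0.372, -0.111, 0.593], [0.002, -0.29, 0.957, 0.385], [0.0, 0.0, 0.0, 1.0]]
{'clock': 0.15, 'joint_pos': array([ 8.37165794e+01,  2.05804310e+01,  6.47001387e-01, -1.30967743e-02,
       -7.01353367e+01, -1.65077809e+01]), 'qvel': array([-0.03884062, -0.07102466,  0.13365366,  0.21535462, -0.0038148 ,
        0.04779308]), 'tau': array([-1.78600993e-03, -5.83275390e+01,  2.93290311e+01,  7.00120345e+00,
        8.82681721e-03, -1.09576733e-04]), 'tool_pos': array([0.26136067, 0.62196364, 0.22586947]), 'orientation': array([ 1.79930569e+02, -7.73511767e-03, -2.27956546e+01]), 'force': array([ 0.20585526, -0.09454824,  0.64587084]), 'moment': array([0.00759645, 0.0368298 , 0.01812312]), 'gripper_force': 0.0, 'opening': 0.08757459798898991}
```

View pics/top0.png

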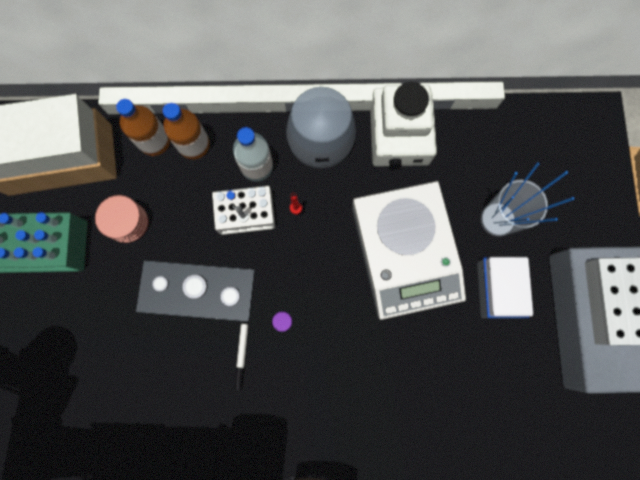

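View pics/side0.png

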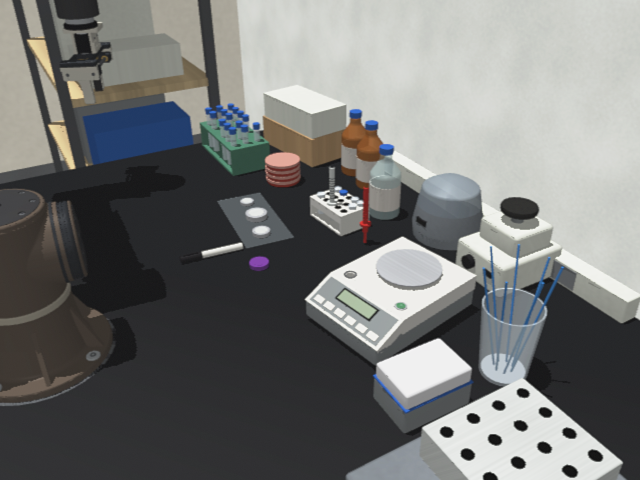

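The top view shows the weights at (160,284) small, (194,287) large and (230,296) middle. The stylus is at (243,210) with its red look-alike at (296,207), the pan at (406,227), the opening at (386,274), the bubble level at (446,262), the purple disc at (282,322) and the marker at (241,355). The side view agrees.

```bash
cat > m.py <<'E'
from h import *
im=cv2.imread('pics/top0.png');g=cv2.cvtColor(im,cv2.COLOR_BGR2GRAY)
p,M=cam('top')
def blobs(mask,box,mn=20):
    x0,y0,x1,y1=box;n,l,s,c=cv2.connectedComponentsWithStats(mask[y0:y1,x0:x1].astype(np.uint8))
    return [(c[i]+[x0,y0],s[i,4],s[i,2:4]) for i in range(1,n) if s[i,4]>=mn]
for c,a,wh in blobs(g>150,(135,260,255,322)):
    print('w',c.round(1),a,wh,onplane(p,M,*c,0.014).round(4))
mat=(g>40)
c=max(cv2.findContours(mat[255:325,130:260].astype(np.uint8),0,2)[0],key=cv2.contourArea)
b=cv2.boxPoints(cv2.minAreaRect(c))+[130,255];print('mat',[onplane(p,M,*q,.003)[:2].round(3).tolist() for q in b])
# balance: white deck quad
h=cv2.cvtColor(im,cv2.COLOR_BGR2HSV)
for nm,box,f in (('hole',(370,262,402,288),g<130),('bubble',(435,250,458,272),(h[...,1]>70))):
    for c,a,wh in blobs(f,box): print(nm,c.round(1),a,wh,onplane(p,M,*c,.075).round(4))
cs=[c for c in cv2.findContours(((g<190)[190:262,366:446]).astype(np.uint8),0,2)[0] if cv2.contourArea(c)>500]
for c in cs:
    e=cv2.fitEllipse(c);q=np.array(e[0])+[366,190];print('pan',q,e[1],onplane(p,M,*q,.084).round(4))
for q in ((243,210),):print('sty?',onplane(p,M,*q,.1))
c,_=None,0
E
python3 m.py
python3 - <<'E'
import cv2,numpy as np
im=cv2.imread('pics/top0.png')
a=cv2.resize(im[170:330,130:310],None,fx=4,fy=4,interpolation=2)[:600]
cv2.imwrite('pics/c1.png',cv2.resize(im[170:320,130:330],None,fx=4,fy=4,interpolation=2))
E
```

```text
w [193.7 286.2] 431 [23 23] [0.507  0.2364 0.014 ]
w [159.4 283.3] 171 [14 15] [0.5147 0.3095 0.014 ]
w [229.4 296. ] 279 [18 19] [0.4845 0.1601 0.014 ]
mat [[0.455, 0.363], [0.577, 0.356], [0.544, 0.108], [0.423, 0.121]]
hole [370.9 282.2] 32 [ 4 14] [ 0.5014 -0.1343  0.075 ]
bubble [445.5 261.5] 32 [6 6] [ 0.5406 -0.2874  0.075 ]
sty? [0.64919325 0.11949992 0.1       ]
```

View pics/c1.png

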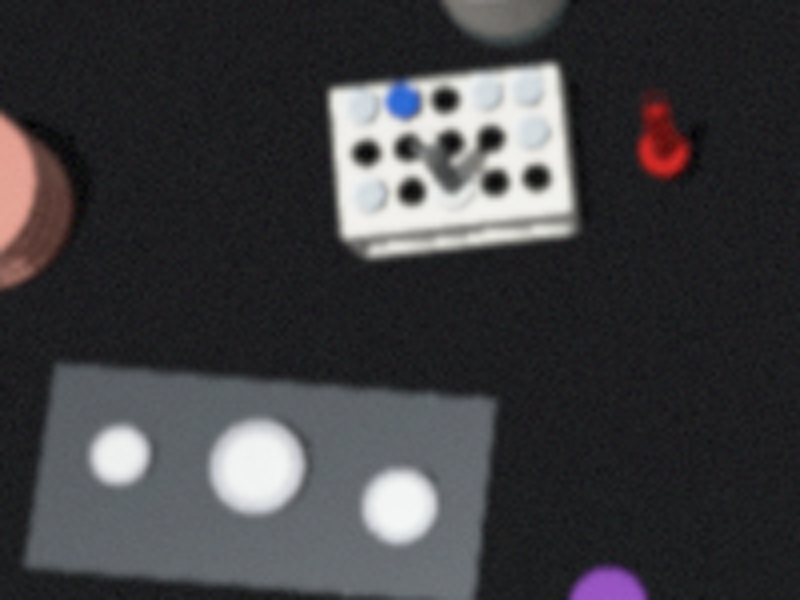

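```bash
cat >> h.py <<'E'
def go(x,y,z,yaw,T=None):
    T=tool() if T is None else T
    d=T[:3,:3].T@(np.array([x,y,z])-T[:3,3])*1000
    G=R.from_euler('xyz',[180,0,yaw],degrees=True).as_matrix()
    print('go',d.round(1).tolist(),R.from_matrix(T[:3,:3].T@G).as_rotvec(degrees=True).round(1).tolist())
E
python3 - <<'E'
from h import *
im=cv2.imread('pics/top0.png');p,M=cam('top');hh=cv2.cvtColor(im,cv2.COLOR_BGR2HSV)
P=lambda u,v,z:onplane(p,M,u,v,z).round(4)
print('hole',P(386,274,.075),'bub',P(445.5,261.5,.075),'pan',P(406,227,.085))
g=cv2.cvtColor(im,cv2.COLOR_BGR2GRAY);print(g[274,374:400:2],g[227,370:445:4],g[195:260:4,406])
print('sty tip-ish',P(243.5,217,.05),'red',P(296,208,.0),'rack corners',[P(130+a/4,170+b/4,.05)[:2] for a,b in((330,90),(557,65),(575,215),(342,238))])
print(hh[227,406],hh[200,366:372])
go(.507,.236,.15,-101)
E
```

```text
hole [ 0.5175 -0.1655  0.075 ] bub [ 0.5406 -0.2874  0.075 ] pan [ 0.6115 -0.2091  0.085 ]
[242 242 241 175 139 151 149 131 142 222 241 242 241] [240 240 195 195 193 192 191 190 189 188 192 194 196 196 190 189 198 238
 237] [238 195 192 190 192 191 190 189 188 193 194 194 195 199 203 225 240]
sty tip-ish [0.6475 0.1263 0.05  ] red [0.6788 0.0174 0.    ] rack corners [array([0.7025, 0.1927]), array([0.7142, 0.0719]), array([0.6317, 0.0625]), array([0.6216, 0.1847])]
[116  10 195] [[ 24   5 240]
 [ 24   5 239]
 [ 30   5 239]
 [ 24   5 240]
 [ 30   5 239]
 [ 24   5 240]]
go [376.0, 260.6, 76.2] [0.1, -0.1, 78.2]
```

apply_moves([
  {"fingers": 87, "delta_pos": [38, 26, 8], "angular": [0, 0, 7.8]},
  {"fingers": 87, "delta_pos": [76, 52, 15], "angular": [0, 0, 15.6]},
  {"fingers": 87, "delta_pos": [114, 78, 23], "angular": [0, 0, 23.4]},
  {"fingers": 87, "delta_pos": [152, 104, 30], "angular": [0, 0, 31.2]},
  {"fingers": 87, "delta_pos": [190, 130, 38], "angular": [0, 0, 39]},
  {"fingers": 87, "delta_pos": [228, 156, 46], "angular": [0, 0, 46.8]},
  {"fingers": 87, "delta_pos": [266, 182, 54], "angular": [0, 0, 54.6]},
  {"fingers": 87, "delta_pos": [304, 208, 61], "angular": [0, 0, 62.4]},
  {"fingers": 87, "delta_pos": [342, 234, 69], "angular": [0, 0, 70.2]},
  {"fingers": 87, "delta_pos": [376, 260.6, 76], "angular": [0, 0, 78]},
])

```text
clock: 1.15
tool_pos: [0.5079, 0.2346, 0.1502]
orientation: [180.0, -0.0, -101.1]
force: [1.3, 0.7, 1.2]
opening: 0.0871
gripper_force: 0.0
```

apply_moves([
  {"fingers": 87, "delta_pos": [0, 0, 0], "angular": [0, 0, 0]},
  {"fingers": 87, "delta_pos": [0, 0, 0], "angular": [0, 0, 0]},
])

```text
clock: 1.35
tool_pos: [0.5075, 0.2351, 0.1502]
orientation: [180.0, -0.0, -100.9]
force: [-0.2, 0.4, -0.2]
opening: 0.0868
gripper_force: 0.0
```

```bash
cat > w.py <<'E'
from h import *
import sys
(p,M),im=save('wrist',sys.argv[1]);np.save('M.npy',M)
g=cv2.cvtColor(im,cv2.COLOR_RGB2GRAY)
n,l,s,c=cv2.connectedComponentsWithStats((g>150).astype(np.uint8))
for i in range(1,n):
    if s[i,4]>800: print(c[i].round(1),s[i],onplane(p,M,*c[i],.014).round(4))
o=ctrl.get_obs();print(o['clock'],o['tool_pos'],o['orientation'])
E
python3 w.py w1.png
```

```text
[ 47.8 129.8] [    0     1   130   236 11938] [0.6793 0.1314 0.014 ]
[113.6 100.2] [  76   25   79  163 1869] [0.6276 0.1215 0.014 ]
[463.6  47.2] [ 412   34  134   33 1072] [0.3889 0.1337 0.014 ]
[333.5 117.9] [ 305   89   58   57 2591] [0.4816 0.1614 0.014 ]
1.4 [0.50730528 0.23615693 0.15048017] [ 1.79995464e+02 -5.09223742e-03 -1.00794208e+02]
```

View pics/w1.png

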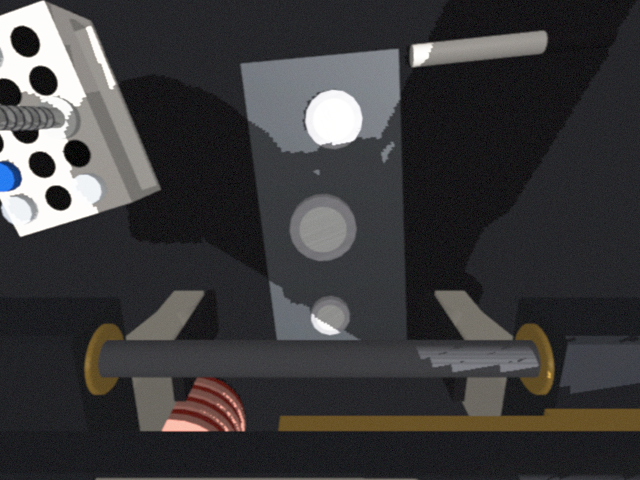

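The wrist view shows the large weight at (323,227), the middle one at (333,118) and the small one at (330,316). The stylus rack is at upper left.

```bash
python3 - <<'E'
from h import *
p,_=cam('wrist');M=np.load('M.npy')
print(onplane(p,M,323,227,.016),onplane(p,M,333.5,117.9,.013),onplane(p,M,330,316,.011))
x,y=onplane(p,M,323,227,.016)[:2]
go(x,y,.006,-101)
E
```

```text
[0.50325678 0.23650294 0.016     ] [0.48152755 0.1614921  0.013     ] [0.51180233 0.31214113 0.011     ]
go [0.4, 4.0, 144.5] [0.0, -0.0, 0.2]
```

apply_moves([
  {"fingers": 87, "delta_pos": [0, 3, 40], "angular": [0, 0, 0]},
  {"fingers": 87, "delta_pos": [0, 3, 80], "angular": [0, 0, 0]},
  {"fingers": 87, "delta_pos": [0, 3, 115], "angular": [0, 0, 0]},
  {"fingers": 87, "delta_pos": [0, 3, 135], "angular": [0, 0, 0]},
  {"fingers": 87, "delta_pos": [0, 3, 144], "angular": [0, 0, 0]},
  {"fingers": 87, "delta_pos": [0, 3, 144], "angular": [0, 0, 0]},
  {"fingers": 49, "delta_pos": [0, 3, 144], "angular": [0, 0, 0]},
  {"fingers": 30, "delta_pos": [0, 3, 144], "angular": [0, 0, 0]},
  {"fingers": 30, "delta_pos": [0, 3, 144], "angular": [0, 0, 0]},
  {"fingers": 30, "delta_pos": [0, 3, 144], "angular": [0, 0, 0]},
])

```text
clock: 2.4
tool_pos: [0.5046, 0.2373, 0.0075]
orientation: [-179.9, 0.1, -100.8]
force: [-0.7, -0.1, -0.3]
opening: 0.0609
gripper_force: 0.0
```

apply_moves([
  {"fingers": 30, "delta_pos": [0, 0, 0], "angular": [0, 0, 0]},
  {"fingers": 30, "delta_pos": [0, 0, 0], "angular": [0, 0, 0]},
  {"fingers": 30, "delta_pos": [0, 0, 0], "angular": [0, 0, 0]},
  {"fingers": 30, "delta_pos": [0, 0, 0], "angular": [0, 0, 0]},
])

```text
clock: 2.8
tool_pos: [0.5045, 0.237, 0.007]
orientation: [-180.0, 0.0, -100.8]
force: [-0.9, -0.2, 4.7]
opening: 0.0485
gripper_force: 30.0
```

apply_moves([
  {"fingers": 30, "delta_pos": [0, 0, -20], "angular": [0, 0, 0]},
  {"fingers": 30, "delta_pos": [0, 0, -60], "angular": [0, 0, 0]},
  {"fingers": 30, "delta_pos": [0, 0, -105], "angular": [0, 0, 0]},
  {"fingers": 30, "delta_pos": [15, -7, -145], "angular": [0, 0, 0]},
  {"fingers": 30, "delta_pos": [45, -21, -155], "angular": [0, 0, 0]},
  {"fingers": 30, "delta_pos": [85, -39, -155], "angular": [0, 0, 0]},
  {"fingers": 30, "delta_pos": [128, -58, -155], "angular": [0, 0, 0]},
  {"fingers": 30, "delta_pos": [171, -78, -155], "angular": [0, 0, 0]},
  {"fingers": 30, "delta_pos": [214, -98, -155], "angular": [0, 0, 0]},
  {"fingers": 30, "delta_pos": [255, -117, -155], "angular": [0, 0, 0]},
])

```text
clock: 3.8
tool_pos: [0.5711, -0.0374, 0.161]
orientation: [179.9, -0.0, -100.8]
force: [1.1, 0.7, -1.2]
opening: 0.0489
gripper_force: 30.0
```

apply_moves([
  {"fingers": 30, "delta_pos": [41, -19, 0], "angular": [0, 0, 0]},
  {"fingers": 30, "delta_pos": [82, -38, 0], "angular": [0, 0, 0]},
  {"fingers": 30, "delta_pos": [115, -53, 0], "angular": [0, 0, 0]},
  {"fingers": 30, "delta_pos": [140, -65, 0], "angular": [0, 0, 0]},
  {"fingers": 30, "delta_pos": [155, -71, 0], "angular": [0, 0, 0]},
  {"fingers": 30, "delta_pos": [163, -74, 0], "angular": [0, 0, 0]},
  {"fingers": 30, "delta_pos": [163, -74, 0], "angular": [0, 0, 0]},
  {"fingers": 30, "delta_pos": [163, -74, 0], "angular": [0, 0, 0]},
])

```text
clock: 4.6
tool_pos: [0.6133, -0.2086, 0.1614]
orientation: [180.0, 0.0, -100.8]
force: [-0.1, 0.1, -2.1]
opening: 0.0489
gripper_force: 30.0
```

```bash
python3 - <<'E'
from h import *
save('top','t2.png');(p,M),im=save('wrist','w2.png');np.save('M.npy',M)
o=ctrl.get_obs();print(o['clock'],o['tool_pos'],o['orientation'],o['force'],o['opening'])
a=cv2.imread('pics/w2.png')[:300,:];b=cv2.imread('pics/t2.png')[170:320,340:500]
cv2.imwrite('pics/c2.png',np.vstack([a,cv2.resize(b,(320,300))[:, :, :].repeat(2,axis=1)]))
E
```

```text
4.7 [ 0.61354578 -0.20826113  0.16174692] [-1.79991459e+02  1.45367548e-02 -1.00723798e+02] [ 0.86188367  0.17377242 -1.99069613] 0.04884872409201876
```

View pics/c2.png

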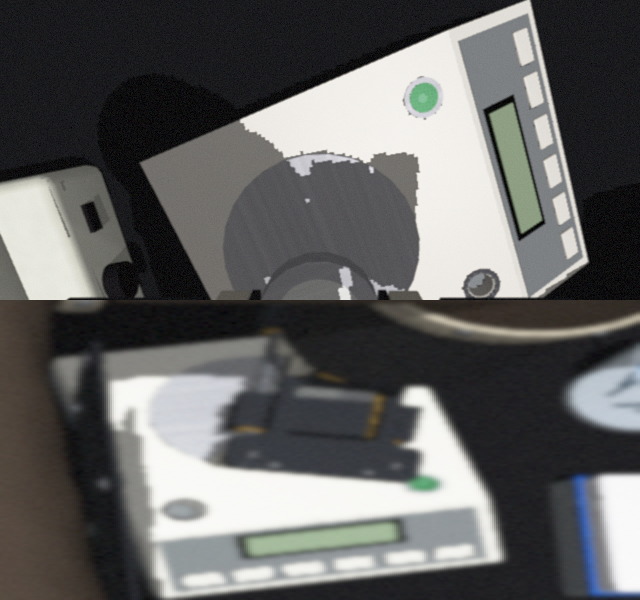

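The wrist view over the pan shows the opening at (481,285), the bubble level at (423,97) and the pan from column 223 to 419, with its top edge at row 152. The large weight is held level.

```bash
python3 - <<'E'
from h import *
p,_=cam('wrist');M=np.load('M.npy')
h=onplane(p,M,481,285,.075)[:2];b=onplane(p,M,423,97,.075)[:2]
y=(h-b)/np.linalg.norm(h-b);x=np.array([y[1],-y[0]])
c=h+.087*x-.062*y;print(h,b,np.linalg.norm(h-b),'pan',c,'ang',np.degrees(np.arctan2(x[1],x[0])))
L=onplane(p,M,223,245,.085);Rr=onplane(p,M,419,240,.085);print(L,Rr,onplane(p,M,321,152,.085))
go(*c,.0895,-100.8)
E
```

```text
[ 0.51339874 -0.16170496] [ 0.53736822 -0.28397658] 0.12459889514977811 pan [ 0.61070088 -0.20581046] ang 11.091307574277154
[ 0.66869004 -0.22223343  0.085     ] [ 0.55149269 -0.20316984  0.085     ] [ 0.60003046 -0.26545131  0.085     ]
go [-1.9, 3.3, 72.2] [-0.0, 0.0, 0.1]
```

apply_moves([
  {"fingers": 30, "delta_pos": [-1, 2, 25], "angular": [0, 0, 0]},
  {"fingers": 30, "delta_pos": [-1, 2, 50], "angular": [0, 0, 0]},
  {"fingers": 30, "delta_pos": [-1, 2, 63], "angular": [0, 0, 0]},
  {"fingers": 30, "delta_pos": [-1, 2, 68], "angular": [0, 0, 0]},
  {"fingers": 30, "delta_pos": [-1, 2, 70.5], "angular": [0, 0, 0]},
  {"fingers": 30, "delta_pos": [-1, 2, 71.5], "angular": [0, 0, 0]},
  {"fingers": 30, "delta_pos": [-1, 2, 71.5], "angular": [0, 0, 0]},
  {"fingers": 30, "delta_pos": [-1, 2, 71.5], "angular": [0, 0, 0]},
])

```text
clock: 5.5
tool_pos: [0.6123, -0.2082, 0.0909]
orientation: [-179.9, 0.0, -100.8]
force: [0.1, 0.4, -2.1]
opening: 0.049
gripper_force: 30.0
```

Not in contact yet, so I'll creep down.

apply_moves([
  {"fingers": 30, "delta_pos": [0, 0, 0.7], "angular": [0, 0, 0]},
  {"fingers": 30, "delta_pos": [0, 0, 1.3], "angular": [0, 0, 0]},
  {"fingers": 30, "delta_pos": [0, 0, 1.3], "angular": [0, 0, 0]},
  {"fingers": 30, "delta_pos": [0, 0, 1.3], "angular": [0, 0, 0]},
])

```text
clock: 5.9
tool_pos: [0.612, -0.2081, 0.0891]
orientation: [-180.0, -0.0, -100.8]
force: [-1.3, 0.5, 0.5]
opening: 0.0493
gripper_force: 30.0
```

apply_moves([
  {"fingers": 30, "delta_pos": [0, 0, 0.3], "angular": [0, 0, 0]},
  {"fingers": 30, "delta_pos": [0, 0, 0.3], "angular": [0, 0, 0]},
  {"fingers": 55, "delta_pos": [0, 0, 0], "angular": [0, 0, 0]},
  {"fingers": 87, "delta_pos": [0, 0, 0], "angular": [0, 0, 0]},
  {"fingers": 87, "delta_pos": [0, 0, 0], "angular": [0, 0, 0]},
  {"fingers": 87, "delta_pos": [0, 0, 0], "angular": [0, 0, 0]},
  {"fingers": 87, "delta_pos": [0, 0, -20], "angular": [0, 0, 0]},
  {"fingers": 87, "delta_pos": [0, 0, -50], "angular": [0, 0, 0]},
  {"fingers": 87, "delta_pos": [0, 0, -70], "angular": [0, 0, 0]},
  {"fingers": 87, "delta_pos": [0, 0, -70], "angular": [0, 0, 0]},
])

```text
clock: 6.9
tool_pos: [0.6138, -0.2085, 0.1623]
orientation: [-179.7, -0.0, -100.8]
force: [0.5, -0.0, -0.3]
opening: 0.0867
gripper_force: 0.0
```

```bash
python3 - <<'E'
from h import *
(p,M),im=save('wrist','w3.png');np.save('M.npy',M)
o=ctrl.get_obs();print(o['clock'],o['tool_pos'],o['opening'],o['force'])
go(.483,.1608,.16,-101)
E
```

```text
6.95 [ 0.6127252  -0.20816912  0.16033886] 0.08718603109653207 [-0.72875172  0.30778911  0.18044518]
go [-338.2, 196.5, -0.1] [-0.2, 0.0, 0.2]
```

View pics/w3.png

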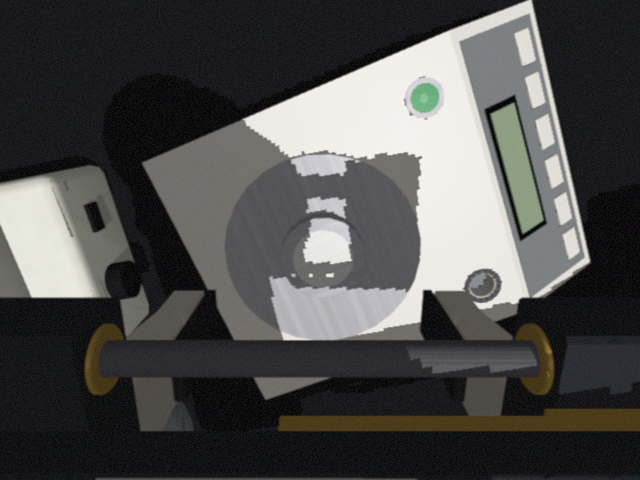

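The large weight sits flat near the pan's middle: its centre is at about (323,252) and the pan's at (323,247). Next is the middle weight.

apply_moves([
  {"fingers": 87, "delta_pos": [-20, 12, 0], "angular": [0, 0, 0]},
  {"fingers": 87, "delta_pos": [-60, 35, 0], "angular": [0, 0, 0]},
  {"fingers": 87, "delta_pos": [-102, 59, 0], "angular": [0, 0, 0]},
  {"fingers": 87, "delta_pos": [-145, 84, 0], "angular": [0, 0, 0]},
  {"fingers": 87, "delta_pos": [-188, 109, 0], "angular": [0, 0, 0]},
  {"fingers": 87, "delta_pos": [-231, 134, 0], "angular": [0, 0, 0]},
  {"fingers": 87, "delta_pos": [-272, 158, 0], "angular": [0, 0, 0]},
  {"fingers": 87, "delta_pos": [-306, 178, 0], "angular": [0, 0, 0]},
  {"fingers": 87, "delta_pos": [-328, 191, 0], "angular": [0, 0, 0]},
  {"fingers": 87, "delta_pos": [-338, 196.5, 0], "angular": [0, 0, 0]},
])

```text
clock: 7.95
tool_pos: [0.4809, 0.1624, 0.158]
orientation: [179.9, -0.0, -100.7]
force: [-0.3, 0.3, 0.9]
opening: 0.0872
gripper_force: 0.0
```

apply_moves([
  {"fingers": 87, "delta_pos": [0, 0, 0], "angular": [0, 0, 0]},
  {"fingers": 87, "delta_pos": [0, 0, 30], "angular": [0, 0, 0]},
  {"fingers": 87, "delta_pos": [0, 0, 75], "angular": [0, 0, 0]},
  {"fingers": 87, "delta_pos": [0, 0, 115], "angular": [0, 0, 0]},
  {"fingers": 87, "delta_pos": [0, 0, 140], "angular": [0, 0, 0]},
  {"fingers": 87, "delta_pos": [0, 0, 151], "angular": [0, 0, 0]},
  {"fingers": 87, "delta_pos": [0, 0, 154], "angular": [0, 0, 0]},
  {"fingers": 87, "delta_pos": [0, 0, 154], "angular": [0, 0, 0]},
])

```text
clock: 8.75
tool_pos: [0.4826, 0.1604, 0.0051]
orientation: [-180.0, -0.0, -100.8]
force: [-0.2, 0.4, 0.0]
opening: 0.0871
gripper_force: 0.0
```

apply_moves([
  {"fingers": 60, "delta_pos": [0, 0, -1], "angular": [0, 0, 0]},
  {"fingers": 20, "delta_pos": [0, 0, -1], "angular": [0, 0, 0]},
  {"fingers": 20, "delta_pos": [0, 0, -1], "angular": [0, 0, 0]},
  {"fingers": 20, "delta_pos": [0, 0, -1], "angular": [0, 0, 0]},
  {"fingers": 20, "delta_pos": [0, 0, -1], "angular": [0, 0, 0]},
  {"fingers": 20, "delta_pos": [0, 0, -1], "angular": [0, 0, 0]},
  {"fingers": 20, "delta_pos": [0, 0, -1], "angular": [0, 0, 0]},
  {"fingers": 20, "delta_pos": [0, 0, -1], "angular": [0, 0, 0]},
  {"fingers": 20, "delta_pos": [0, 0, -1], "angular": [0, 0, 0]},
  {"fingers": 20, "delta_pos": [0, 0, -1], "angular": [0, 0, 0]},
])

```text
clock: 9.75
tool_pos: [0.4821, 0.1608, 0.0058]
orientation: [180.0, 0.0, -100.8]
force: [-1.3, -0.5, 1.6]
opening: 0.0387
gripper_force: 30.0
```

```bash
python3 - <<'E'
from h import *
o=ctrl.get_obs();print(o['clock'],o['tool_pos'],o['opening'],o['force'],o['gripper_force'])
p,_=cam('wrist');M=np.load('M.npy');print(onplane(p,M,323,252,.098))
go(.6125,-.2083,.16,-100.8)
E
```

```text
9.75 [0.4820753  0.16075511 0.00579821] 0.03865114380002718 [-1.28182387 -0.49109734  1.63832503] 30.000239610671997
[ 0.60995467 -0.21076929  0.098     ]
go [338.1, -197.2, -154.2] [0.0, 0.0, 0.0]
```

apply_moves([
  {"fingers": 20, "delta_pos": [0, 0, -20], "angular": [0, 0, 0]},
  {"fingers": 20, "delta_pos": [0, 0, -60], "angular": [0, 0, 0]},
  {"fingers": 20, "delta_pos": [0, 0, -105], "angular": [0, 0, 0]},
  {"fingers": 20, "delta_pos": [8, -5, -145], "angular": [0, 0, 0]},
  {"fingers": 20, "delta_pos": [35, -20, -155], "angular": [0, 0, 0]},
  {"fingers": 20, "delta_pos": [73, -43, -155], "angular": [0, 0, 0]},
  {"fingers": 20, "delta_pos": [114, -67, -155], "angular": [0, 0, 0]},
  {"fingers": 20, "delta_pos": [155, -91, -155], "angular": [0, 0, 0]},
  {"fingers": 20, "delta_pos": [196, -115, -155], "angular": [0, 0, 0]},
  {"fingers": 20, "delta_pos": [237, -138, -155], "angular": [0, 0, 0]},
])

```text
clock: 10.75
tool_pos: [0.5734, -0.0998, 0.1604]
orientation: [180.0, -0.0, -100.8]
force: [1.0, 1.7, -0.8]
opening: 0.0389
gripper_force: 30.0
```

apply_moves([
  {"fingers": 20, "delta_pos": [37, -22, 0], "angular": [0, 0, 0]},
  {"fingers": 20, "delta_pos": [66, -38, 0], "angular": [0, 0, 0]},
  {"fingers": 20, "delta_pos": [87, -51, 0], "angular": [0, 0, 0]},
  {"fingers": 20, "delta_pos": [97, -57, 0], "angular": [0, 0, 0]},
  {"fingers": 20, "delta_pos": [101, -59, 0], "angular": [0, 0, 0]},
  {"fingers": 20, "delta_pos": [101, -59, 20], "angular": [0, 0, 0]},
  {"fingers": 20, "delta_pos": [101, -59, 40], "angular": [0, 0, 0]},
  {"fingers": 20, "delta_pos": [101, -59, 51], "angular": [0, 0, 0]},
  {"fingers": 20, "delta_pos": [101, -59, 56], "angular": [0, 0, 0]},
  {"fingers": 20, "delta_pos": [101, -59, 56], "angular": [0, 0, 0]},
])

```text
clock: 11.75
tool_pos: [0.6122, -0.2076, 0.1045]
orientation: [180.0, -0.0, -100.7]
force: [-0.4, 0.6, -0.2]
opening: 0.0389
gripper_force: 30.0
```

apply_moves([
  {"fingers": 20, "delta_pos": [0, 0, 0], "angular": [0, 0, 0]},
  {"fingers": 20, "delta_pos": [0, 0, 0], "angular": [0, 0, 0]},
])

```text
clock: 11.95
tool_pos: [0.6129, -0.2081, 0.1058]
orientation: [-179.9, 0.0, -100.8]
force: [0.8, 0.3, -1.1]
opening: 0.0387
gripper_force: 30.0
```

apply_moves([
  {"fingers": 20, "delta_pos": [0, 0, 2], "angular": [0, 0, 0]},
  {"fingers": 20, "delta_pos": [0, 0, 3.2], "angular": [0, 0, 0]},
  {"fingers": 20, "delta_pos": [0, 0, 3.8], "angular": [0, 0, 0]},
  {"fingers": 20, "delta_pos": [0, 0, 3.8], "angular": [0, 0, 0]},
  {"fingers": 20, "delta_pos": [0, 0, 3.8], "angular": [0, 0, 0]},
])

```text
clock: 12.45
tool_pos: [0.6123, -0.2082, 0.1009]
orientation: [180.0, -0.0, -100.8]
force: [-0.0, 0.1, -0.6]
opening: 0.0386
gripper_force: 30.0
```

apply_moves([
  {"fingers": 20, "delta_pos": [0, 0, 0.5], "angular": [0, 0, 0]},
  {"fingers": 20, "delta_pos": [0, 0, 0.5], "angular": [0, 0, 0]},
  {"fingers": 20, "delta_pos": [0, 0, 0.5], "angular": [0, 0, 0]},
])

```text
clock: 12.75
tool_pos: [0.6123, -0.2082, 0.1009]
orientation: [-180.0, -0.0, -100.8]
force: [-1.9, 0.3, 4.3]
opening: 0.0387
gripper_force: 30.0
```

Contact is made, so I'll release, retreat and look.

apply_moves([
  {"fingers": 45, "delta_pos": [0, 0, 0], "angular": [0, 0, 0]},
  {"fingers": 75, "delta_pos": [0, 0, 0], "angular": [0, 0, 0]},
  {"fingers": 87, "delta_pos": [0, 0, 0], "angular": [0, 0, 0]},
  {"fingers": 87, "delta_pos": [0, 0, 0], "angular": [0, 0, 0]},
  {"fingers": 87, "delta_pos": [0, 0, -20], "angular": [0, 0, 0]},
  {"fingers": 87, "delta_pos": [0, 0, -50], "angular": [0, 0, 0]},
  {"fingers": 87, "delta_pos": [0, 0, -90], "angular": [0, 0, 0]},
  {"fingers": 87, "delta_pos": [0, 0, -100], "angular": [0, 0, 0]},
  {"fingers": 87, "delta_pos": [0, 0, -100], "angular": [0, 0, 0]},
])

```text
clock: 13.65
tool_pos: [0.6135, -0.2084, 0.2029]
orientation: [-179.7, 0.0, -100.8]
force: [0.6, -0.2, -0.8]
opening: 0.0867
gripper_force: 0.0
```

```bash
python3 - <<'E'
from h import *
(p,M),im=save('wrist','w4.png');np.save('M4.npy',M)
o=ctrl.get_obs();print(o['clock'],o['tool_pos'],o['opening'],o['force'])
go(.6475,.1263,.2,-101)
cv2.imwrite('pics/c4.png',cv2.resize(cv2.imread('pics/w4.png')[60:300,200:520],None,fx=2,fy=2))
E
```

```text
13.7 [ 0.61255049 -0.20807512  0.20095792] 0.08698940792878536 [ 0.76489435 -0.64034275 -0.89352354]
go [-335.0, 28.3, 1.1] [-0.1, 0.0, 0.2]
```

View pics/c4.png

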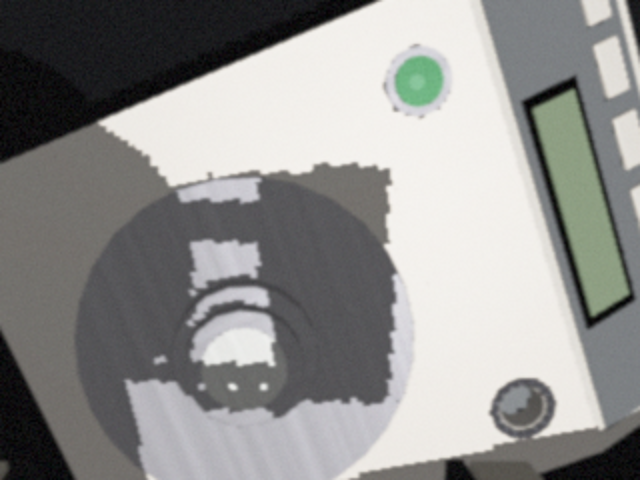

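The stack is concentric and flat on the pan, with the opening at full-frame (461,263) and the bubble level at (409,101). Now the stylus, with a yaw of about -30° to clear the bottle and the red look-alike.

```bash
python3 - <<'E'
from h import *
p,M=cam('top');print('bottle cap',onplane(p,M,247,135,.17))
w,_=cam('wrist');M4=np.load('M4.npy')
h=onplane(w,M4,461,263,.075);b=onplane(w,M4,409,101,.075);print(h,b,np.linalg.norm(h-b))
go(.6475,.1263,.2,-30)
E
```

```text
bottle cap [0.77787144 0.1021405  0.17      ]
[ 0.51347969 -0.16209855  0.075     ] [ 0.53735269 -0.2833039   0.075     ] 0.12353403501356905
go [-335.0, 28.3, 1.1] [-0.1, -0.0, -70.8]
```

apply_moves([
  {"fingers": 87, "delta_pos": [-20, 2, 0], "angular": [0, 0, -6]},
  {"fingers": 87, "delta_pos": [-60, 5, 0], "angular": [0, 0, -13]},
  {"fingers": 87, "delta_pos": [-102, 9, 0], "angular": [0, 0, -21]},
  {"fingers": 87, "delta_pos": [-145, 12, 0], "angular": [0, 0, -29]},
  {"fingers": 87, "delta_pos": [-188, 16, 0], "angular": [0, 0, -37]},
  {"fingers": 87, "delta_pos": [-231, 19, 0], "angular": [0, 0, -45]},
  {"fingers": 87, "delta_pos": [-270, 23, 0], "angular": [0, 0, -53]},
  {"fingers": 87, "delta_pos": [-303, 26, 0], "angular": [0, 0, -61]},
  {"fingers": 87, "delta_pos": [-325, 27, 0], "angular": [0, 0, -67]},
  {"fingers": 87, "delta_pos": [-335, 28, 0], "angular": [0, 0, -71]},
])

```text
clock: 14.7
tool_pos: [0.6468, 0.1282, 0.198]
orientation: [179.9, 0.1, -29.5]
force: [0.3, -0.5, 0.7]
opening: 0.0872
gripper_force: 0.0
```

apply_moves([
  {"fingers": 87, "delta_pos": [0, 0, 0], "angular": [0, 0, 0]},
  {"fingers": 87, "delta_pos": [0, 0, 0], "angular": [0, 0, 0]},
  {"fingers": 87, "delta_pos": [0, 0, 0], "angular": [0, 0, 0]},
])

```text
clock: 15.0
tool_pos: [0.6471, 0.1253, 0.1997]
orientation: [179.9, 0.0, -29.9]
force: [-0.2, -0.3, 0.3]
opening: 0.0874
gripper_force: 0.0
```

```bash
python3 - <<'E'
from h import *
(p,M),im=save('wrist','w5.png');np.save('M5.npy',M)
o=ctrl.get_obs();print(o['clock'],o['tool_pos'],o['orientation'],o['force'])
E
```

```text
15.05 [0.64729153 0.12523428 0.20000103] [ 1.79963339e+02  2.60063604e-02 -2.99120528e+01] [-1.00030648  0.32568862  0.8208185 ]
```

View pics/w5.png

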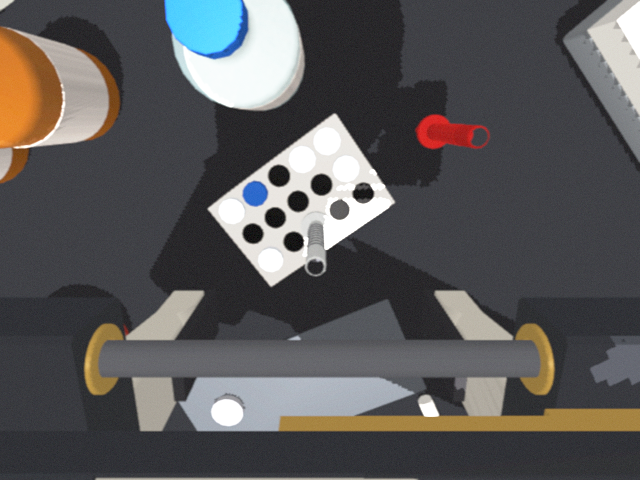

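The stylus top is at (315,266) and its collar is near (316,225). The red look-alike (435-480,133) and the bottle (235,50) are well clear.

```bash
python3 - <<'E'
from h import *
p,_=cam('wrist');M=np.load('M5.npy')
a=onplane(p,M,315.5,266,.141);b=onplane(p,M,316,226,.055);print(a,b)
go(*((a+b)[:2]/2),.082,-30)
E
```

```text
[0.64520406 0.1297248  0.141     ] [0.64609832 0.12943241 0.055     ]
go [-3.5, -3.0, 118.0] [0.0, 0.0, 0.1]
```

apply_moves([
  {"fingers": 60, "delta_pos": [-3, -2.5, 20], "angular": [0, 0, 0]},
  {"fingers": 60, "delta_pos": [-3, -2.5, 55], "angular": [0, 0, 0]},
  {"fingers": 60, "delta_pos": [-3, -2.5, 90], "angular": [0, 0, 0]},
  {"fingers": 60, "delta_pos": [-3, -2.5, 110], "angular": [0, 0, 0]},
  {"fingers": 50, "delta_pos": [-3, -2.5, 117], "angular": [0, 0, 0]},
  {"fingers": 40, "delta_pos": [-3, -2.5, 117], "angular": [0, 0, 0]},
  {"fingers": 30, "delta_pos": [-3, -2.5, 117], "angular": [0, 0, 0]},
  {"fingers": 20, "delta_pos": [-3, -2.5, 117], "angular": [0, 0, 0]},
  {"fingers": 5, "delta_pos": [-3, -2.5, 117], "angular": [0, 0, 0]},
  {"fingers": 5, "delta_pos": [-3, -2.5, 117], "angular": [0, 0, 0]},
])

```text
clock: 16.05
tool_pos: [0.6465, 0.13, 0.0844]
orientation: [-179.9, -0.0, -29.8]
force: [-0.9, -0.1, -0.1]
opening: 0.0175
gripper_force: 0.0
```

apply_moves([
  {"fingers": 5, "delta_pos": [0, 0, 0], "angular": [0, 0, 0]},
  {"fingers": 5, "delta_pos": [0, 0, 0], "angular": [0, 0, 0]},
  {"fingers": 5, "delta_pos": [0, 0, 0], "angular": [0, 0, 0]},
  {"fingers": 5, "delta_pos": [0, 0, 0], "angular": [0, 0, 0]},
])

```text
clock: 16.45
tool_pos: [0.6464, 0.1299, 0.084]
orientation: [-180.0, -0.0, -29.8]
force: [-1.8, 1.1, 4.8]
opening: 0.0113
gripper_force: 30.0
```

apply_moves([
  {"fingers": 5, "delta_pos": [0, 0, -15], "angular": [0, 0, 0]},
  {"fingers": 5, "delta_pos": [0, 0, -45], "angular": [0, 0, 0]},
  {"fingers": 5, "delta_pos": [0, 0, -85], "angular": [0, 0, 0]},
  {"fingers": 5, "delta_pos": [0, 0, -112], "angular": [0, 0, 0]},
  {"fingers": 5, "delta_pos": [1, 10, -120], "angular": [0, 0, 0]},
  {"fingers": 5, "delta_pos": [4, 40, -120], "angular": [0, 0, 0]},
  {"fingers": 5, "delta_pos": [8, 80, -120], "angular": [0, 0, 0]},
  {"fingers": 5, "delta_pos": [12, 122, -120], "angular": [0, 0, 0]},
  {"fingers": 5, "delta_pos": [17, 165, -120], "angular": [0, 0, 0]},
  {"fingers": 5, "delta_pos": [21, 205, -120], "angular": [0, 0, 0]},
])

```text
clock: 17.45
tool_pos: [0.5609, -0.0602, 0.2034]
orientation: [180.0, 0.0, -29.8]
force: [0.6, -0.5, 0.2]
opening: 0.0114
gripper_force: 30.0
```

apply_moves([
  {"fingers": 5, "delta_pos": [4, 38, 0], "angular": [0, 0, 0]},
  {"fingers": 5, "delta_pos": [7, 70, 0], "angular": [0, 0, 0]},
  {"fingers": 5, "delta_pos": [10, 95, 0], "angular": [0, 0, 0]},
  {"fingers": 5, "delta_pos": [12, 110, 0], "angular": [0, 0, 0]},
  {"fingers": 5, "delta_pos": [12, 115, 0], "angular": [0, 0, 0]},
  {"fingers": 5, "delta_pos": [12, 115, 0], "angular": [0, 0, 0]},
  {"fingers": 5, "delta_pos": [12, 115, 0], "angular": [0, 0, 0]},
  {"fingers": 5, "delta_pos": [12, 115, 0], "angular": [0, 0, 0]},
])

```text
clock: 18.25
tool_pos: [0.5162, -0.1636, 0.2034]
orientation: [180.0, 0.0, -29.7]
force: [-1.2, -0.1, -0.7]
opening: 0.0113
gripper_force: 30.0
```

```bash
python3 - <<'E'
from h import *
(p,M),im=save('wrist','w6.png');np.save('M6.npy',M);save('side','s6.png');save('top','t6.png')
o=ctrl.get_obs();print(o['clock'],o['tool_pos'],o['orientation'],o['opening'],o['force'])
sp,sM=cam('side')
a=cv2.imread('pics/w6.png')[100:340,160:480];b=cv2.imread('pics/s6.png')
c=np.linalg.inv(sM)@np.r_[o['tool_pos']-[0,0,.078],1];u=sp['cx']-sp['fx']*c[0]/c[2];v=sp['cy']+sp['fy']*c[1]/c[2];print('pred tip side',u,v)
u,v=int(u),int(v);y0=v-100;x0=u-70
b=cv2.resize(b[y0:y0+150,x0:x0+140],None,fx=4,fy=4);print('crop',x0,y0)
cv2.imwrite('pics/c6.png',cv2.resize(a,None,fx=2.5,fy=2.5));cv2.imwrite('pics/c6s.png',b)
E
```

```text
18.4 [ 0.5160779  -0.16370828  0.20334656] [ 1.79994750e+02  1.08316010e-02 -2.97353437e+01] 0.011527162207596241 [-0.29497754 -0.05892993 -0.11454764]
pred tip side 351.5829481386134 249.5907407660648
crop 281 149
```

View pics/c6.png

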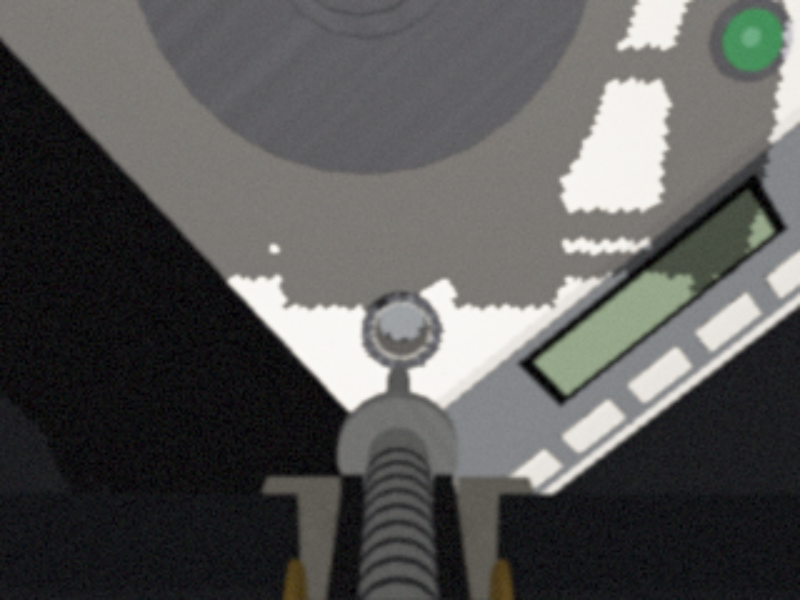

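View pics/c6s.png

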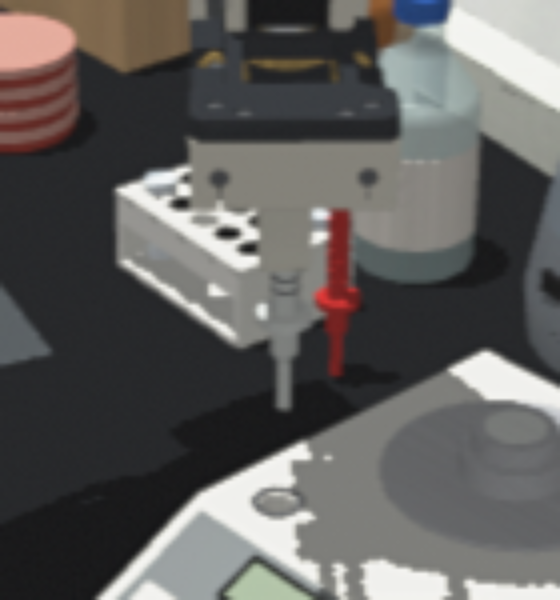

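The wrist view has the tip at full-frame (319.6,246.4) and the opening at (320.4,231.6). The side view has the tip at (352,251.2) and the opening at (350.3,274.5). The stack is still fine.

```bash
python3 - <<'E'
from h import *
p,_=cam('wrist');M=np.load('M6.npy');sp,sM=cam('side')
def tri(r1,r2):
    (c1,d1),(c2,d2)=r1,r2
    A=np.c_[d1,-d2];s=np.linalg.lstsq(A,c2-c1,rcond=None)[0];return ((c1+s[0]*d1)+(c2+s[1]*d2))/2,np.linalg.norm(c1+s[0]*d1-c2-s[1]*d2)
tw=onplane(p,M,319.6,246.4,.1255);hw=onplane(p,M,320.4,231.6,.075)
ts=onplane(sp,sM,352,251.2,.1255);hs=onplane(sp,sM,350.3,274.5,.075)
print(tw,hw,hw-tw);print(ts,hs,hs-ts)
print(tri(ray(p,M,319.6,246.4),ray(sp,sM,352,251.2)),tri(ray(p,M,320.4,231.6),ray(sp,sM,350.3,274.5)))
T=tool()
for d in (hw-tw,hs-ts): print(T[:3,:3].T@d*1000)
E
```

```text
[ 0.51805095 -0.16395485  0.1255    ] [ 0.51370417 -0.1622534   0.075     ] [-0.00434678  0.00170145 -0.0505    ]
[ 0.51381473 -0.16875805  0.1255    ] [ 0.51259963 -0.16623266  0.075     ] [-0.00121511  0.00252539 -0.0505    ]
(array([ 0.51705396, -0.16342274,  0.12157304]), np.float64(0.00022258947665432534)) (array([ 0.51386333, -0.16258287,  0.07274865]), np.float64(0.0018276760619944377))
[-4.60878159  0.6739333  50.50093414]
[-2.29813848 -1.59480017 50.50028945]
```

apply_moves([
  {"fingers": 5, "delta_pos": [-3.5, -0.3, 10], "angular": [0, 0, 0]},
  {"fingers": 5, "delta_pos": [-3.5, -0.3, 25], "angular": [0, 0, 0]},
  {"fingers": 5, "delta_pos": [-3.5, -0.3, 34], "angular": [0, 0, 0]},
  {"fingers": 5, "delta_pos": [-3.5, -0.3, 38], "angular": [0, 0, 0]},
  {"fingers": 5, "delta_pos": [-3.5, -0.3, 38], "angular": [0, 0, 0]},
  {"fingers": 5, "delta_pos": [-3.5, -0.3, 38], "angular": [0, 0, 0]},
  {"fingers": 5, "delta_pos": [-3.5, -0.3, 38], "angular": [0, 0, 0]},
])

```text
clock: 19.1
tool_pos: [0.5133, -0.1624, 0.166]
orientation: [-180.0, -0.0, -29.8]
force: [-0.4, 0.7, 0.5]
opening: 0.0117
gripper_force: 30.0
```

```bash
python3 - <<'E'
from h import *
(p,M),im=save('wrist','w7.png');np.save('M7.npy',M);save('side','s7.png')
o=ctrl.get_obs();print(o['clock'],o['tool_pos'],o['force'])
a=cv2.imread('pics/w7.png')[180:280,270:370];b=cv2.imread('pics/s7.png')[215:305,300:400]
cv2.imwrite('pics/c7.png',np.hstack([cv2.resize(a,(400,400)),cv2.resize(b,(400,360),interpolation=2)[:400].__class__(shape=(0,)) if 0 else cv2.copyMakeBorder(cv2.resize(b,(400,360)),0,40,0,0,0)]))
E
```

```text
19.2 [ 0.51323196 -0.16234671  0.16593685] [-0.95009687  0.6740065  -0.25191997]
```

View pics/c7.png

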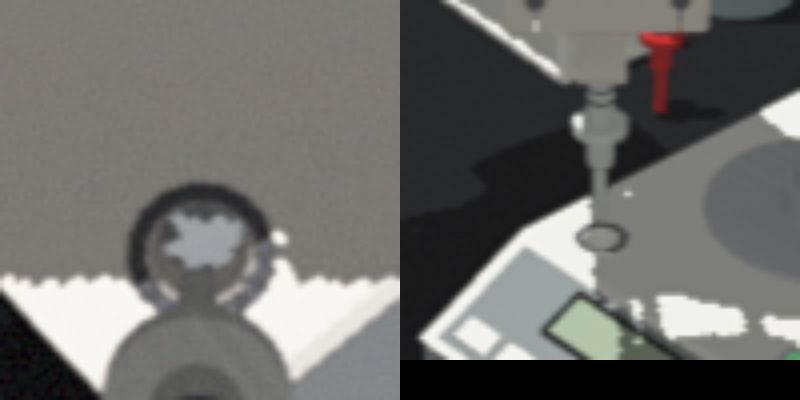

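The wrist crop puts the opening at full-frame (320.2,243) and the tip at about (319.5,247). The side crop puts the tip at (349.7,270.5), just above the opening at (350.5,274.5). By mistake I've now viewed 11 pictures, one over the limit, so I'll work only from numbers from here on.

```bash
python3 - <<'E'
from h import *
p,_=cam('wrist');M=np.load('M7.npy');sp,sM=cam('side');T=tool()
for z in (.084,.088):
  for d in (onplane(p,M,320.2,243,.075)-onplane(p,M,319.5,247,z),onplane(sp,sM,350.5,274.5,.075)-onplane(sp,sM,349.7,270.5,z)): print(z,d*1000,T[:3,:3].T@d*1000)
E
```

```text
0.084 [-0.36601685 -0.32155973 -9.        ] [-0.16496418  0.46471317  8.99967763]
0.084 [ 1.58811915 -0.35501693 -9.        ] [ 1.54751809 -0.47718296  9.00142453]
0.088 [ -1.46953232   0.3045922  -13.        ] [-1.43689101  0.47129809 12.99867393]
0.088 [  4.6965275    4.62023671 -13.        ] [ 1.76993311 -6.33761748 13.00407241]
```

apply_moves([
  {"fingers": 5, "delta_pos": [0, 0, 5], "angular": [0, 0, 0]},
  {"fingers": 5, "delta_pos": [0, 0, 10], "angular": [0, 0, 0]},
  {"fingers": 5, "delta_pos": [0, 0, 15], "angular": [0, 0, 0]},
  {"fingers": 5, "delta_pos": [0, 0, 18], "angular": [0, 0, 0]},
  {"fingers": 5, "delta_pos": [0, 0, 18], "angular": [0, 0, 0]},
  {"fingers": 5, "delta_pos": [0, 0, 18], "angular": [0, 0, 0]},
])

```text
clock: 19.8
tool_pos: [0.513, -0.1623, 0.1474]
orientation: [180.0, 0.0, -29.8]
force: [0.7, -0.8, -0.5]
opening: 0.0117
gripper_force: 30.0
```

apply_moves([
  {"fingers": 5, "delta_pos": [0, 0, 1], "angular": [0, 0, 0]},
  {"fingers": 5, "delta_pos": [0, 0, 2], "angular": [0, 0, 0]},
  {"fingers": 5, "delta_pos": [0, 0, 2], "angular": [0, 0, 0]},
  {"fingers": 5, "delta_pos": [0, 0, 2], "angular": [0, 0, 0]},
])

```text
clock: 20.2
tool_pos: [0.513, -0.1623, 0.1455]
orientation: [-180.0, -0.0, -29.8]
force: [-0.4, 0.8, -0.6]
opening: 0.0115
gripper_force: 30.0
```

apply_moves([
  {"fingers": 5, "delta_pos": [0, 0, 1], "angular": [0, 0, 0]},
  {"fingers": 5, "delta_pos": [0, 0, 2], "angular": [0, 0, 0]},
  {"fingers": 5, "delta_pos": [0, 0, 2], "angular": [0, 0, 0]},
  {"fingers": 5, "delta_pos": [0, 0, 2], "angular": [0, 0, 0]},
])

```text
clock: 20.6
tool_pos: [0.5129, -0.1623, 0.1434]
orientation: [180.0, 0.0, -29.8]
force: [-0.2, -0.7, 0.1]
opening: 0.0116
gripper_force: 30.0
```

apply_moves([
  {"fingers": 5, "delta_pos": [0, 0, 1], "angular": [0, 0, 0]},
  {"fingers": 5, "delta_pos": [0, 0, 2], "angular": [0, 0, 0]},
  {"fingers": 5, "delta_pos": [0, 0, 2], "angular": [0, 0, 0]},
  {"fingers": 5, "delta_pos": [0, 0, 2], "angular": [0, 0, 0]},
])

```text
clock: 21.0
tool_pos: [0.5129, -0.1623, 0.1414]
orientation: [180.0, 0.0, -29.8]
force: [0.5, -0.5, -1.4]
opening: 0.0117
gripper_force: 30.0
```

apply_moves([
  {"fingers": 5, "delta_pos": [0, 0, 1], "angular": [0, 0, 0]},
  {"fingers": 5, "delta_pos": [0, 0, 2], "angular": [0, 0, 0]},
  {"fingers": 5, "delta_pos": [0, 0, 2], "angular": [0, 0, 0]},
  {"fingers": 5, "delta_pos": [0, 0, 2], "angular": [0, 0, 0]},
])

```text
clock: 21.4
tool_pos: [0.5131, -0.1624, 0.1397]
orientation: [-180.0, -0.0, -29.8]
force: [0.2, -0.3, 1.2]
opening: 0.0114
gripper_force: 30.0
```

apply_moves([
  {"fingers": 5, "delta_pos": [0, 0, 1], "angular": [0, 0, 0]},
  {"fingers": 5, "delta_pos": [0, 0, 1], "angular": [0, 0, 0]},
  {"fingers": 5, "delta_pos": [0, 0, 1], "angular": [0, 0, 0]},
])

```text
clock: 21.7
tool_pos: [0.5131, -0.1623, 0.1386]
orientation: [-180.0, -0.0, -29.8]
force: [-0.9, -0.0, 2.6]
opening: 0.0114
gripper_force: 30.0
```

Contact with the key, and the force is rising as the spring should make it. I'll press on to the stop in small steps.

apply_moves([
  {"fingers": 5, "delta_pos": [0, 0, 1], "angular": [0, 0, 0]},
  {"fingers": 5, "delta_pos": [0, 0, 1], "angular": [0, 0, 0]},
  {"fingers": 5, "delta_pos": [0, 0, 1], "angular": [0, 0, 0]},
])

```text
clock: 22.0
tool_pos: [0.513, -0.1623, 0.1375]
orientation: [-180.0, -0.0, -29.8]
force: [-0.2, -0.2, 3.9]
opening: 0.0112
gripper_force: 30.0
```

apply_moves([
  {"fingers": 5, "delta_pos": [0, 0, 1], "angular": [0, 0, 0]},
  {"fingers": 5, "delta_pos": [0, 0, 1], "angular": [0, 0, 0]},
  {"fingers": 5, "delta_pos": [0, 0, 1], "angular": [0, 0, 0]},
])

```text
clock: 22.3
tool_pos: [0.513, -0.1623, 0.1365]
orientation: [-180.0, -0.0, -29.8]
force: [-0.2, -0.7, 4.3]
opening: 0.0111
gripper_force: 30.0
```

apply_moves([
  {"fingers": 5, "delta_pos": [0, 0, 0.5], "angular": [0, 0, 0]},
  {"fingers": 5, "delta_pos": [0, 0, 0.5], "angular": [0, 0, 0]},
  {"fingers": 5, "delta_pos": [0, 0, 0.5], "angular": [0, 0, 0]},
])

```text
clock: 22.6
tool_pos: [0.513, -0.1623, 0.136]
orientation: [-180.0, -0.0, -29.8]
force: [0.3, 0.3, 4.5]
opening: 0.0115
gripper_force: 30.0
```

apply_moves([
  {"fingers": 5, "delta_pos": [0, 0, 0.5], "angular": [0, 0, 0]},
  {"fingers": 5, "delta_pos": [0, 0, 0.5], "angular": [0, 0, 0]},
  {"fingers": 5, "delta_pos": [0, 0, 0.5], "angular": [0, 0, 0]},
])

```text
clock: 22.9
tool_pos: [0.5131, -0.1624, 0.1358]
orientation: [-180.0, -0.0, -29.8]
force: [-1.3, -0.3, 5.7]
opening: 0.0114
gripper_force: 30.0
```

apply_moves([
  {"fingers": 5, "delta_pos": [0, 0, 0.4], "angular": [0, 0, 0]},
  {"fingers": 5, "delta_pos": [0, 0, 0.4], "angular": [0, 0, 0]},
  {"fingers": 5, "delta_pos": [0, 0, 0.4], "angular": [0, 0, 0]},
])

```text
clock: 23.2
tool_pos: [0.5132, -0.1624, 0.1357]
orientation: [-180.0, -0.0, -29.8]
force: [-1.3, 1.1, 8.1]
opening: 0.0116
gripper_force: 30.0
```

The key is on its stop: TCP z has stopped falling at 8 N. A last hold check, then I'll hand in.

apply_moves([
  {"fingers": 5, "delta_pos": [0, 0, 0], "angular": [0, 0, 0]},
  {"fingers": 5, "delta_pos": [0, 0, 0], "angular": [0, 0, 0]},
  {"fingers": 5, "delta_pos": [0, 0, 0], "angular": [0, 0, 0]},
  {"fingers": 5, "delta_pos": [0, 0, 0], "angular": [0, 0, 0]},
])

```text
clock: 23.6
tool_pos: [0.5133, -0.1624, 0.1357]
orientation: [-180.0, -0.1, -29.8]
force: [-1.0, 0.8, 9.0]
opening: 0.0115
gripper_force: 30.0
```

```bash
python3 -c "
from plant import ctrl
print(ctrl.get_obs()['force']);print(ctrl.close_job())"
```

```text
[-0.971357    0.84938177  8.99615168]
the job is handed in; nothing more can be done
None
```

I handed the job in at 23.6 s: the 200 g and 100 g weights are stacked in the middle of the pan, and the gripped stylus is holding the key on its stop at about 9 N; no verdict came back, and I viewed 11 pictures, one over the limit of 10.

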